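# Kit out the soldering place: clamp carriages round the bent rail, tool caddy on its hook

## Robot

A 7-joint arm with a two-finger parallel gripper is mounted at the origin on the work surface. World frame = base frame: x ahead of the robot, y to its left, z up, the work surface at z = 0. Lengths are in m, angles in rad, forces in N, time in s.
With the tool pointing down it reaches from about 0.425 to 0.825 m from the base axis. Payload 3.6 kg.
Tool frame: the origin (TCP) lies where the fingers leave the gripper's body, on its centre line; the fingertips stand 73 mm ahead of it and the grasp point (between the pads) lies 54 mm ahead of it; z points along the fingers, y is the line along which they close (so a half turn about z gives the same grasp; the last joint's range is limited). The gripper opens to 85 mm and grips with 20 to 120 N. Pads are 22 mm wide; open, the fingers measure 114 mm over their backs; the gripper's body (76 mm by 85 mm) begins 54 mm behind the grasp point. The pads swing forward as they close: fully open they stand 13 mm farther back than shut.
Start: joints at [1.097, 0.615, -0.013, 1.423, 0.008, 1.103, -0.04], TCP at [0.281, -0.586, 0.304] pointing down, gripper open.
Joint ranges: [-3.12, 3.12], [-0.3, 2.06], [-1.34, 1.32], [0.26, 2.42], [-1.36, 4.5], [0.01, 1.98], [-2.84, 2.84]. Speed limits (rad/s): [2.79, 2.79, 3.14, 3.14, 3.14, 3.14, 3.14].

## Interface

Orientations are given as a unit quaternion [x, y, z, w].
In Python, from station import arm, snapshot, camera_info, ticket gives the robot as it stands. Calls block until the motion is done:
- arm.movep(position, orientation): joint-space move of the TCP to a pose.
- arm.line_to(position, velocity=0.15, ori=None): straight line of the TCP; ori=None keeps the orientation; velocity is the mean speed in m/s.
- arm.move_j(angles): joint-space move.
- arm.move_gripper(opening, effort=None): opening from 0.0 (shut) to 1.0 (fully open); effort is the grip in N (None keeps the last); returns when the fingers have stopped.
- arm.pause(seconds).
- arm.ik(position, orientation): joint angles nearest the present ones, or None.
- snapshot(name): name is "side" or "top"; returns the picture (384x512x3 uint8, blue, green, red); there is no depth.
- camera_info(name): a dict with "fx", "fy", "cx", "cy" (pixels), "R" (3x3) and "t" (3): a world point X has camera coordinates R X + t. Camera axes: x right, y down, z forward; pixel columns grow to the right and rows downward; lengths in m; the calibration is good to about 2 mm. A picture is of the moment at which its call begins. camera_info takes no time and is no camera call.
A pose or a line that the arm cannot do raises arm.MotionError and nothing moves.
- ticket.finish_job(): hands the job in; it is judged then, once.
Readings, each from a call of its own:
- arm.read_time(): time.
- arm.read_joint_positions(): joint angles.
- arm.read_dq(): joint speeds.
- arm.read_effort(): joint torques, N m.
- arm.read_tool_pos(): TCP position.
- arm.read_eef_rot(): TCP orientation.
- arm.read_ft_force(): force on the tool from outside, world axes, zero at the start.
- arm.read_wrist_torque(): the same for the moment, N m.
- arm.read_opening(): opening from 0.0 (shut) to 1.0 (fully open).
- arm.read_finger_force(): force on a finger pad.
Only numpy, scipy, OpenCV 4.12 (cv2) and the standard library are available. Lean on these libraries where they do the work, as an engineer would, in place of code of your own. Each camera call takes 0.05 s, during which the arm holds its last target. There are 200 camera calls.

## Task

Kit out the soldering place. Thread every carriage standing on the bench onto the free end of the bent rail, slide it round the bend and leave it hanging on the straight length next to the post, past the bend; and hang the tool caddy by its handle bar on both prongs of the twin hook, level and still. Do not knock over the small jar.

Things in the scene. Friction and masses are not known exactly. Their poses are not given: they have to be found in the camera images.
- rail: fixed level 10 mm steel rod, centre 110 mm up, on one post. Origin under the post. Own frame (mm, x y): from the post (0,0) straight along -y to (0,-200), 90 deg bend of radius 90 about (-90,-200) to (-90,-290), straight along -x to the free end (-140,-290), then a 6 mm thick nose to (-158,-290). End stop: 24 mm collar, face at y=-14. Post 22 mm thick, base 90 by 90 by 12
- rail_tip (a point): the very tip of the rail's nose, rail frame (-158,-290,110) mm; its axes are the rail's, the nose points along -x
- caddy: open aluminium tray with a rigid arched handle, 0.28 kg. Tray 70 (x) by 110 (y) by 45 mm high, origin under its centre. 8 mm steel legs at y=-52 and +52 mm rise to a level 8 mm bar along y, bar centre 105 mm above the origin; in its middle a rubber grip 14 (x) by 36 (y) by 14 mm high, centred on the bar
- caddy_bar (a point): middle of the caddy's handle bar; axes as the caddy's
- hook: fixed twin hook, origin under its two posts. Two 10 mm steel prongs at y=-34 and +34 mm run along its own -x from the posts (x=0) to x=-88 mm, tops 170 mm above the table, then turn up to tips at x=-100 mm, 185 mm high. Nothing stands above the prongs. Base 130 mm wide, x=-35 to 65, 12 high
- hook_seat (a point): point midway between the prongs at the height of their tops, 50 mm out from the posts; axes as the hook's. The hung handle bar lies across both prongs along y, bar centre about 4 mm above this point
- jar: small amber glass jar with a black lid, 52 mm across, 55 mm tall, loose; origin under its centre
- carriage1: one of up to four alike: grey slider on a steel foot, 106 mm tall, 0.22 kg, foot-heavy; origin under its centre. Foot 40 (x) by 50 (y) by 25 high; block 40 by 36 from z=25 to 61, bored through along its x by an 18 mm square hole centred at z=43; on top a fin to hold, 30 (x) by 10 (y), z=61 to 106. May go on either way round (only a brass screw head at +y differs). Hangs upright on the rod by its bore
- carriage1_bore (a point): centre of carriage1's bore; axes as the carriage's, bore along x
- carriage2: one of up to four alike: grey slider on a steel foot, 106 mm tall, 0.22 kg, foot-heavy; origin under its centre. Foot 40 (x) by 50 (y) by 25 high; block 40 by 36 from z=25 to 61, bored through along its x by an 18 mm square hole centred at z=43; on top a fin to hold, 30 (x) by 10 (y), z=61 to 106. May go on either way round (only a brass screw head at +y differs). Hangs upright on the rod by its bore
- carriage2_bore (a point): centre of carriage2's bore; axes as the carriage's, bore along x
- carriage3: one of up to four alike: grey slider on a steel foot, 106 mm tall, 0.22 kg, foot-heavy; origin under its centre. Foot 40 (x) by 50 (y) by 25 high; block 40 by 36 from z=25 to 61, bored through along its x by an 18 mm square hole centred at z=43; on top a fin to hold, 30 (x) by 10 (y), z=61 to 106. May go on either way round (only a brass screw head at +y differs). Hangs upright on the rod by its bore
- carriage3_bore (a point): centre of carriage3's bore; axes as the carriage's, bore along x
- carriage4: one of up to four alike: grey slider on a steel foot, 106 mm tall, 0.22 kg, foot-heavy; origin under its centre. Foot 40 (x) by 50 (y) by 25 high; block 40 by 36 from z=25 to 61, bored through along its x by an 18 mm square hole centred at z=43; on top a fin to hold, 30 (x) by 10 (y), z=61 to 106. May go on either way round (only a brass screw head at +y differs). Hangs upright on the rod by its bore
- carriage4_bore (a point): centre of carriage4's bore; axes as the carriage's, bore along x
There are look-alikes about, which are no part of the job. What is shaped like the carriage1 but red is not meant.

How it is judged:
By the outcome, as a careful person would: the job done as asked, in the order asked, and still so for the second after the job is handed in, with the robot touching nothing.
Of carriage1, carriage2, carriage3, carriage4 only 3 to 4 are there at a start; the rules pass over those that are not, and their reading is None.
At some moment in a run one of carriage1, carriage2, carriage3, carriage4, caddy may be knocked a few centimetres aside while the robot is not near it.
It also fails if it takes over 210 s, if anything falls off the work surface, if the arm or the gripper's body presses on something with over 40 N, if the wrist force passes 120 N, or if a joint passes its speed limit or range.

## Working session

There is one attempt and no reset: what is moved stays moved. The work goes in short steps, each a Python script; the robot and the scene stay as the last script left them, time stands still between calls to the robot, and variables do not carry over. Pictures are saved under pics/ and viewed, at most 14 in all, crops included, and the job is handed in when it is done.

```bash
ls; mkdir -p pics
python3 - <<'E'
from station import arm,snapshot,camera_info
import cv2
for n in("top","side"):
    i=snapshot(n);cv2.imwrite(f"pics/{n}0.png",i)
    print(n,camera_info(n))
print(arm.read_time(),arm.read_tool_pos(),arm.read_eef_rot())
E
```

```text
pics
top {'fx': 494.84094358051556, 'fy': 494.84094358051556, 'cx': 261.23166564248544, 'cy': 195.36487924005368, 'R': array([[-0.02662592, -0.99960936, -0.00849655],
       [-0.99504511,  0.02731692, -0.09559824],
       [ 0.095793  ,  0.00590906, -0.99538374]]), 't': array([0.01019404, 0.5829316 , 1.38095514])}
side {'fx': 496.0211731801873, 'fy': 496.0211731801873, 'cx': 255.74756869402773, 'cy': 194.9831841100553, 'R': array([[-0.85852171, -0.51219746,  0.02437717],
       [-0.26685995,  0.40569297, -0.87418475],
       [ 0.43786556, -0.75701188, -0.4849812 ]]), 't': array([0.44077933, 0.27510331, 1.11616607])}
0.1 [ 0.28120932 -0.58544333  0.30284879] [ 9.75033401e-01  2.22055182e-01 -2.89003617e-04 -1.13122816e-03]
```

View pics/top0.png

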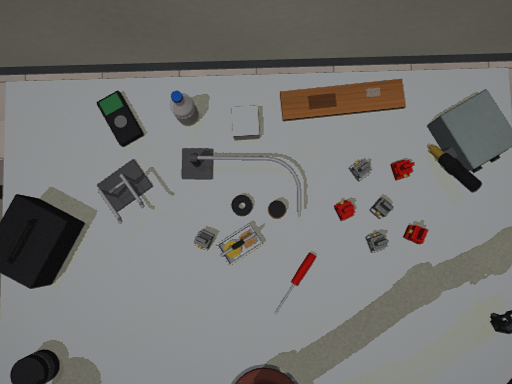

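View pics/side0.png

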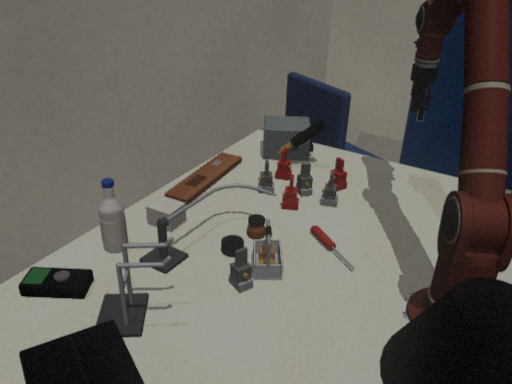

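The top view shows the rail post at (197,163) with its free end near (299,215). The hook is at (125,185), the caddy at (240,243) and the jar at (277,209). There are four grey carriages, at (360,169), (382,207), (377,241) and (204,238), plus red decoys. Next I'll zoom in.

Run:
```python
import cv2,numpy as np
t=cv2.imread("pics/top0.png")
a=cv2.resize(t[140:265,335:435],None,fx=4.6,fy=4.6,interpolation=cv2.INTER_CUBIC)
b=cv2.resize(t[140:265,180:315],None,fx=4.6,fy=4.6,interpolation=cv2.INTER_CUBIC)
cv2.imwrite("pics/za.png",np.clip(a*1.6,0,255).astype('u1'));cv2.imwrite("pics/zb.png",np.clip(b*1.6,0,255).astype('u1'))
```

```text
(no output)
```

View pics/za.png

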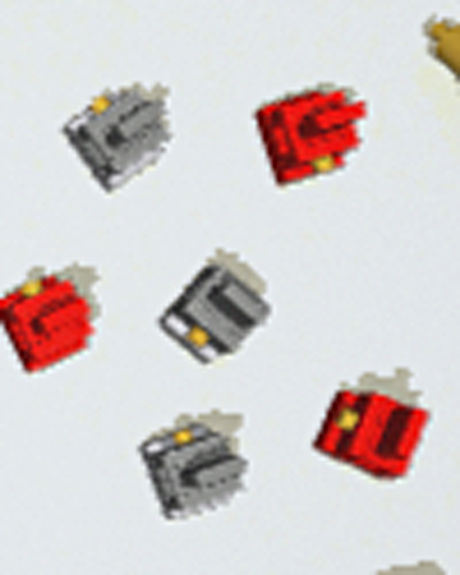

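View pics/zb.png

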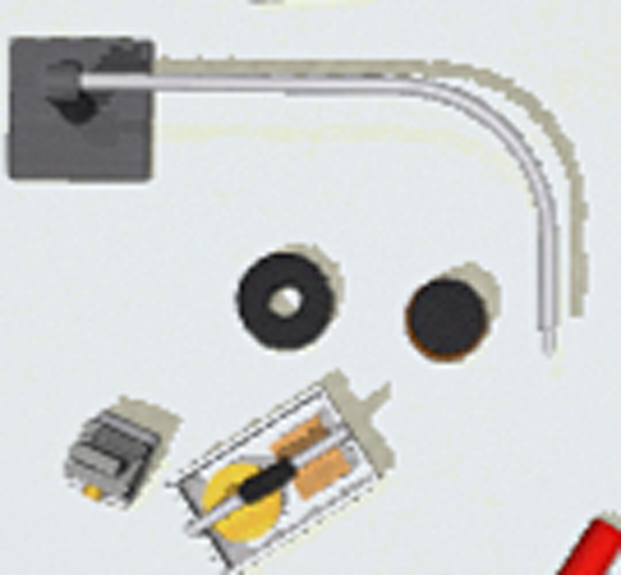

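The zooms show each fin's long axis, the brass screws, the rail's centre line from (197,158) to the tip at (299,216), and the caddy's black grip at about (238,244). Now I'll measure these.

```bash
cat > h.py <<'E'
import cv2,numpy as np
from station import arm,snapshot,camera_info,ticket
def ray(n,uv):
    c=camera_info(n);uv=np.atleast_2d(np.asarray(uv,float))
    d=np.c_[(uv[:,0]-c['cx'])/c['fx'],(uv[:,1]-c['cy'])/c['fy'],np.ones(len(uv))]@c['R']
    return -c['R'].T@c['t'],d
def plane(n,uv,z):
    o,d=ray(n,uv);return (o+d*((z-o[2])/d[:,2])[:,None])[:,:2]
def proj(n,P):
    c=camera_info(n);q=np.atleast_2d(P)@c['R'].T+c['t']
    return q[:,:2]/q[:,2:]*[c['fx'],c['fy']]+[c['cx'],c['cy']]
def tri(uv1,uv2):
    (o1,d1),(o2,d2)=ray("top",uv1),ray("side",uv2);d1,d2=d1[0]/np.linalg.norm(d1),d2[0]/np.linalg.norm(d2)
    s=np.linalg.lstsq(np.c_[d1,-d2],o2-o1,rcond=None)[0]
    a,b=o1+s[0]*d1,o2+s[1]*d2;return (a+b)/2,np.linalg.norm(a-b)
E
python3 - <<'E'
from h import *
t=cv2.imread("pics/top0.png")
T=[]
for u,v in[(360,169),(382,207),(377,241),(204,238)]:
    p=np.clip(cv2.resize(t[v-16:v+16,u-16:u+16],None,fx=9,fy=9,interpolation=cv2.INTER_NEAREST)*1.5,0,255).astype('u1')
    for k in range(0,32,4):
        L=9 if k%16 else 18
        p[:L,k*9]=p[k*9,:L]=(0,0,255)
    T.append(p)
cv2.imwrite("pics/m.png",np.vstack([np.hstack(T[:2]),np.hstack(T[2:])]))
# hook/rail crop
p=cv2.resize(t[150:232,80:215],None,fx=5.8,fy=5.8,interpolation=cv2.INTER_NEAREST);cv2.imwrite("pics/hk.png",np.clip(p*1.5,0,255).astype('u1'))
for n,(u,v)in{'post':(197.4,158),'tip':(299.1,216.5)}.items(): print(n,plane("top",(u,v),.11))
print('jar',plane("top",(277,209),.055),'caddy grip',plane("top",(238,244),.105))
for q in[(360,169),(382,207),(377,241),(204,238)]: print(plane("top",q,.06))
print('cam',ray("top",(0,0))[0])
E
```

```text
post [[0.68127183 0.16373849]]
tip [[ 0.51569917 -0.1055458 ]]
jar [[ 0.54106364 -0.04860127]] caddy grip [[0.4470334  0.05937529]]
[[ 0.64626086 -0.28336879]]
[[ 0.53836234 -0.33933269]]
[[ 0.44503114 -0.32092339]]
[[0.46598862 0.15541587]]
cam [ 0.44802883 -0.01389398  1.43039414]
```

View pics/m.png

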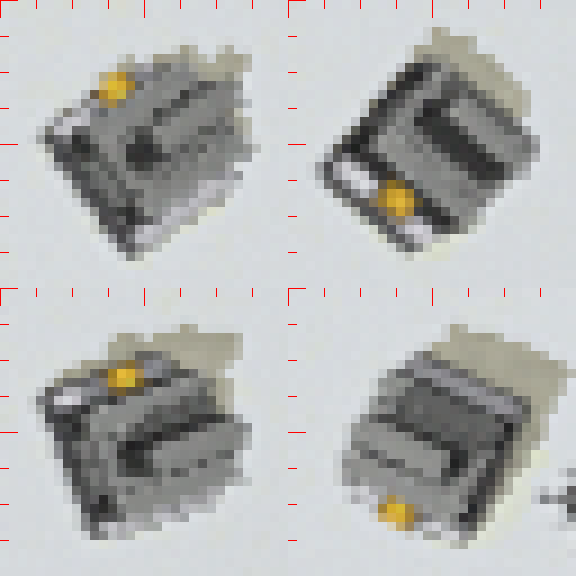

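View pics/hk.png

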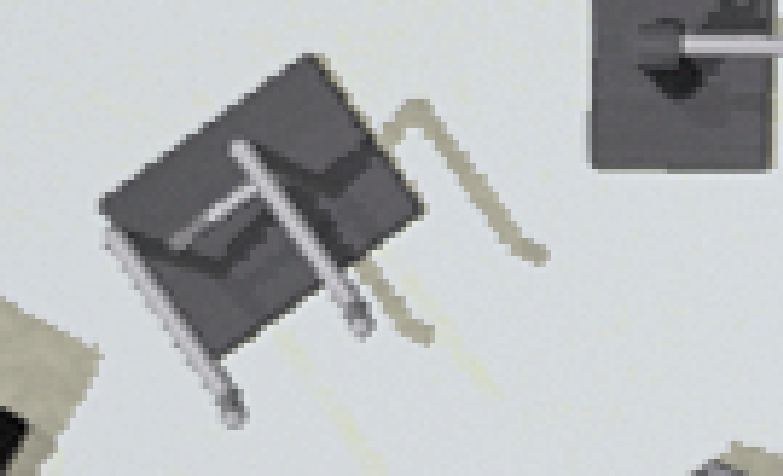

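The mosaic shows each foot's visible bottom edge, and the hook crop shows the prong tips at (362,325) and (233,418) in crop pixels. I'll turn these into poses and check the sizes.

```bash
cat > meas.py <<'E'
from h import *
from scipy.optimize import least_squares
def rail_pts(s):  # rail frame path by arc length from tip
    pass
def dist(p): # distance to rail centre line, rail frame
    p=np.asarray(p);out=[]
    for x,y in p:
        if y>-.2 : out.append(x)
        elif x<-.09: out.append(-(y+.29))
        else: out.append(np.hypot(x+.09,y+.2)-.09)
    return np.array(out)
zb=np.array([(120,81),(200,82.5),(300,84.5),(380,86),(450,99),(500,130),(535,175),(548,225),(548,270),(548,320)])
P=plane("top",zb/4.6+[180,140]-.4,.11)
tip=plane("top",np.array([548,354])/4.6+[180,140]-.4,.11)[0]
Rm=lambda a:np.array([[np.cos(a),-np.sin(a)],[np.sin(a),np.cos(a)]])
f=lambda q:np.r_[dist((P-q[:2])@Rm(q[2])),((tip-q[:2])@Rm(q[2])-[-.158,-.29])*[.5,.5]]
r=least_squares(f,[.68,.18,0]);print('rail',r.x,np.round(r.fun*1e3,1))
tipw=Rm(r.x[2])@[-.158,-.29]+r.x[:2];print('tip',tipw,'side px',proj("side",[*tipw,.11]),proj("side",[*(Rm(r.x[2])@[0,-.014]+r.x[:2]),.11]))
hk=lambda x,y:np.array([x,y])/5.8+[80,150]-.4
tp=plane("top",[hk(362,325),hk(233,418)],.183);ps=plane("top",[hk(238,147),hk(110,228)],.168)
print('hook tips sep',np.linalg.norm(tp[0]-tp[1]),'len',np.linalg.norm(tp-ps,axis=1))
mid=tp.mean(0);pm=ps.mean(0);dy=tp[1]-tp[0];d1=pm-mid;yaw=np.arctan2(d1[1],d1[0]);print('yaw',np.degrees(yaw),'from sep',np.degrees(np.arctan2(dy[1],dy[0]))-90,'origin',pm,mid+.1*d1/np.linalg.norm(d1))
til={1:((360,169),(0,0),(45,140),(130,255),25),2:((382,207),(288,0),(322,168),(410,62),25),3:((377,241),(0,288),(45,405),(95,535),25),4:((204,238),(288,288),(530,405),(465,545),25)}
for k,(c,o,a,b,_) in til.items():
    px=lambda q:np.array(c)-16+(np.array(q)-o)/9-.5
    A,B=plane("top",[px(a),px(b)],0);e=B-A;L=np.linalg.norm(e);n=np.array([-e[1],e[0]])/L
    C0=plane("top",px(np.array(o)+144),.04)[0]
    if (C0-A)@n<0:n=-n
    C=(A+B)/2+.02*n;print(k,'edge',L,'centre',C,'xdir',np.degrees(np.arctan2(n[1],n[0])),'finpx',proj("top",[*C,.106])-c+16,'side',proj("side",[*C,.106]))
t=cv2.imread("pics/top0.png");s=cv2.imread("pics/side0.png")
m=(t.max(2)<60).astype('u1');m[:225]=0;m[270:]=0;m[:,:222]=0;m[:,255:]=0
m2=(s.max(2)<70).astype('u1');m2[:228]=0;m2[262:]=0;m2[:,258:]=m2[:,258:]; m2[:,:258]=0;m2[:,280:]=0
def cen(m):
    y,x=np.nonzero(m);return np.c_[x,y]
a,b=cen(m),cen(m2);print(len(a),len(b),a.mean(0),b.mean(0),tri(a.mean(0),b.mean(0)))
w=np.linalg.svd(a-a.mean(0))[2][0];Q=plane("top",[a.mean(0)-5*w,a.mean(0)+5*w],.105);d=Q[1]-Q[0];print('caddy grip',Q.mean(0),'bar dir',np.degrees(np.arctan2(d[1],d[0])),'bar from zb',plane("top",np.array([(185,530),(355,430)])/4.6+[180,140],.105))
E
python3 meas.py
```

```text
rail [ 0.68426956  0.17843692 -0.04653656] [ 0.3  0.2  0.1  0.1 -1.2 -0.8  0.5  0.1 -0.1  0.3  1.3 -0.3]
tip [ 0.51294989 -0.10389899] side px [[276.18972514 194.9490957 ]] [[164.50250671 220.32398819]]
hook tips sep 0.06863113738861631 len [0.10093858 0.10481643]
yaw 34.94357688291833 from sep 34.71079662662967 origin [0.61502652 0.38317177] [0.61267232 0.38152679]
1 edge 0.04612830417107098 centre [ 0.65070057 -0.29131421] xdir -56.0265564812677 finpx [[22.10998938 11.75859906]] side [[266.46690129 160.42725808]]
2 edge 0.044807933836225625 centre [ 0.54039788 -0.34642269] xdir -131.83519337277133 finpx [[22.6392097  13.92989354]] side [[305.50647095 162.52723713]]
3 edge 0.04393392963747271 centre [ 0.44132195 -0.3278118 ] xdir -71.4641130889266 finpx [[22.54318408 17.26523583]] side [[332.27818941 172.48261991]]
4 edge 0.04904231354797794 centre [0.46280386 0.16143187] xdir 63.912272580582 finpx [[11.63637883 17.08806506]] side [[239.87380684 248.87671383]]
73 107 [236.20547945 245.42465753] [267.24299065 237.98130841] (array([0.44364553, 0.06536507, 0.08880375]), np.float64(0.0007225681536982835))
caddy grip [0.44338682 0.06423781] bar dir 131.61059760175462 bar from zb [[0.41858495 0.10737078]
 [0.47363513 0.00753324]]
```

Run:
```python
from h import *
Rm=lambda a:np.array([[np.cos(a),-np.sin(a)],[np.sin(a),np.cos(a)]])
q=[0.68427,0.17844,-.04654]
a=np.linspace(0,np.pi/2,12)
L=np.r_[np.c_[0*np.ones(8),np.linspace(-.014,-.19,8)],np.c_[-.09+.09*np.cos(a),-.2-.09*np.sin(a)],[(-.115,-.29),(-.14,-.29),(-.158,-.29)]]
W=np.c_[L@Rm(q[2]).T+q[:2],np.full(len(L),.11)]
out=[]
for n,(y0,y1,x0,x1),s in(("top",(150,222,190,310),6),("side",(170,230,150,285),5.3)):
    im=cv2.imread(f"pics/{n}0.png");p=np.clip(cv2.resize(im[y0:y1,x0:x1],None,fx=s,fy=s,interpolation=cv2.INTER_NEAREST)*1.4,0,255).astype('u1')
    for u,v in proj(n,W): cv2.circle(p,(int((u-x0+.5)*s),int((v-y0+.5)*s)),2,(0,0,255),-1)
    out.append(p)
w=max(o.shape[1] for o in out);out=[cv2.copyMakeBorder(o,0,0,0,w-o.shape[1],0) for o in out]
o=np.vstack(out)[:, :800];print(o.shape);cv2.imwrite("pics/ov.png",cv2.resize(o,None,fx=.78,fy=.78))
```

```text
(750, 720, 3)
```

View pics/ov.png

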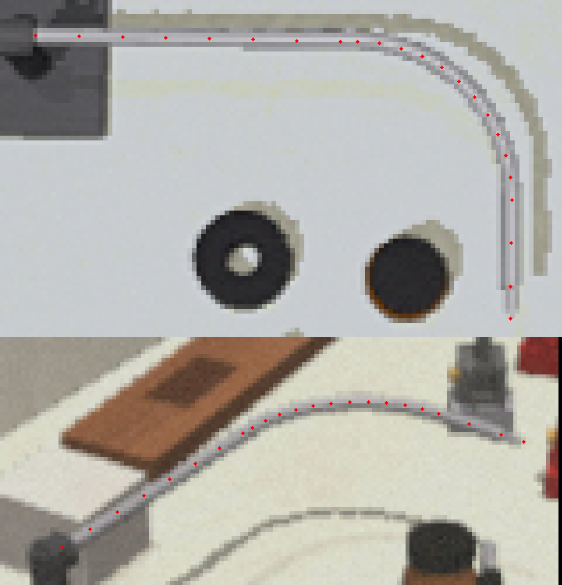

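The rail fit agrees with both views: the red dots lie on the rod, and the tip is within about 2 px. Next is motion planning with IK checks.

```bash
cat > mv.py <<'E'
from h import *
from scipy.spatial.transform import Rotation as Ro
RX,RY,RA=0.68427,0.17844,-.04654
CAR={1:(.6507,-.2913,-55),2:(.5404,-.3464,48.3),3:(.4413,-.3278,-70.5),4:(.4628,.1614,65.5)}
def quat(phi):
    y=np.array([np.cos(phi),np.sin(phi),0]);z=np.array([0,0,-1.]);return Ro.from_matrix(np.c_[np.cross(y,z),y,z]).as_quat()
def rw(x,y):
    c,s=np.cos(RA),np.sin(RA);return np.array([RX+c*x-s*y,RY+s*x+c*y])
def path(slot_y,step=12):
    "list of (xy world, heading) for the carriage centre, from before the tip"
    out=[(rw(-.205,-.29),RA),(rw(-.09,-.29),RA)]
    for a in np.linspace(0,np.pi/2,step+1)[1:]:
        out.append((rw(-.09+.089*np.sin(a),-.2-.089*np.cos(a)),RA+a))
    out.append((rw(0,slot_y),RA+np.pi/2));return out
ZT,ZR,ZH=.140,.207,.30   # TCP heights: grasp on bench, on rail, travel
def feasible(k,sgn,slot):
    x,y,th=CAR[k];qs=[]
    for p,h in path(slot):
        q=arm.ik([*p,ZR],quat(h+sgn*np.pi/2));qs.append(None if q is None else q[6])
    for z in(ZH,): 
        p,h=path(slot)[0];q=arm.ik([*p,z],quat(h+sgn*np.pi/2));qs.append(None if q is None else q[6])
    g=[arm.ik([x,y,zz],quat(np.radians(th)+s*np.pi/2)) for s in(1,-1) for zz in(ZT,ZH)]
    return qs,[None if q is None else round(q[6],2) for q in g]
def rest_force(): return np.round(arm.read_ft_force(),1)
E
python3 - <<'E'
from mv import *
for k in CAR:
    for s in(1,-1):
        a,g=feasible(k,s,-.162);print(k,s,[None if v is None else round(float(v),2) for v in a][::3],None in a,g)
print(arm.read_time())
E
```

```text
1 1 [1.16, 1.41, 1.55, 1.93, 2.28, 1.3] False [np.float64(0.73), np.float64(0.78), np.float64(-1.89), np.float64(-1.96)]
1 -1 [-1.42, -1.24, -0.94, -0.65, -0.38, -1.46] False [np.float64(0.73), np.float64(0.78), np.float64(-1.89), np.float64(-1.96)]
2 1 [1.16, 1.41, 1.55, 1.93, 2.28, 1.3] False [np.float64(-2.77), np.float64(2.32), np.float64(-0.28), np.float64(-0.26)]
2 -1 [-1.42, -1.24, -0.94, -0.65, -0.38, -1.46] False [np.float64(-2.77), np.float64(2.32), np.float64(-0.28), np.float64(-0.26)]
3 1 [1.16, 1.41, 1.55, 1.93, 2.28, 1.3] False [np.float64(0.64), np.float64(0.72), np.float64(-1.82), np.float64(-1.97)]
3 -1 [-1.42, -1.24, -0.94, -0.65, -0.38, -1.46] False [np.float64(0.64), np.float64(0.72), np.float64(-1.82), np.float64(-1.97)]
4 1 [1.16, 1.41, 1.55, 1.93, 2.28, 1.3] False [np.float64(1.28), np.float64(1.67), np.float64(-1.1), np.float64(-1.1)]
4 -1 [-1.42, -1.24, -0.94, -0.65, -0.38, -1.46] False [np.float64(1.28), np.float64(1.67), np.float64(-1.1), np.float64(-1.1)]
0.1
```

```bash
cat >> mv.py <<'E'
def grasp(k):
    x,y,th=CAR[k];o=quat(np.radians(th)-np.pi/2)
    arm.move_gripper(.5,80);arm.movep([x,y,ZH-.06],o);arm.line_to([x,y,ZT],.15)
    arm.move_gripper(0,80);print('opening',arm.read_opening(),'pad',arm.read_finger_force(),rest_force())
    arm.line_to([x,y,ZH],.25);print('lifted',arm.read_opening(),rest_force(),arm.read_time())
def pretip():
    p,h=path(-.1)[0];arm.movep([*p,ZH],quat(h-np.pi/2));arm.line_to([*p,ZR],.15)
    print('pretip',rest_force(),arm.read_opening(),arm.read_time())
def thread(slot,lim=12):
    f0=np.array(arm.read_ft_force());pt=path(slot)[1:];mx=0
    p,h=pt[0];start=np.array(arm.read_tool_pos()[:2])
    pts=[(start+(p-start)*t,h) for t in(.35,.65,1)]+pt[1:-1]
    e=np.array(pts[-1][0]);pts+=[(e+(pt[-1][0]-e)*t,pt[-1][1]) for t in(.5,1)]
    for i,(p,h) in enumerate(pts):
        arm.line_to([*p,ZR],.09,quat(h-np.pi/2));f=np.linalg.norm(np.array(arm.read_ft_force())-f0);mx=max(mx,f)
        if f>lim: print('STOP',i,f,arm.read_ft_force(),f0);return False
    print('slid, max df',mx,arm.read_opening(),arm.read_time());return True
def release():
    p=np.array(arm.read_tool_pos());q=p.copy();q[2]=ZR-.003;arm.line_to(q,.05)
    arm.move_gripper(.4);q[2]=ZH;arm.line_to(q,.2);print('free',rest_force(),arm.read_time())
def shot(tag):
    for n in("top","side"): cv2.imwrite(f"pics/{n}{tag}.png",snapshot(n))
def changed(tag):
    a,b=cv2.imread("pics/top0.png"),cv2.imread(f"pics/top{tag}.png")
    for k,(u,v) in{1:(360,169),2:(382,207),3:(377,241),4:(204,238),'caddy':(240,243),'jar':(277,209)}.items():
        d=cv2.absdiff(a,b)[v-16:v+16,u-16:u+16].max(2);print(k,(d>40).sum(),end='; ')
    print()
E
python3 - <<'E'
from mv import *
grasp(1);pretip();shot("1");changed("1")
t,s=cv2.imread("pics/top1.png")[150:260,220:340],cv2.imread("pics/side1.png")[130:240,220:340]
cv2.imwrite("pics/v1.png",np.clip(np.hstack([cv2.resize(i,None,fx=3.3,fy=3.3) for i in(t,s)])*1.4,0,255).astype('u1'))
E
```

```text
opening 0.11015934957586583 pad 78.48750829696655 [-0.2  0.5  3.4]
lifted 0.10490088122327416 [-0.8  0.  -2.6] 4.3333
pretip [ 0.   0.5 -2.9] 0.10783201869245318 6.1333
1 345; 2 0; 3 0; 4 0; caddy 0; jar 60;
```

View pics/v1.png

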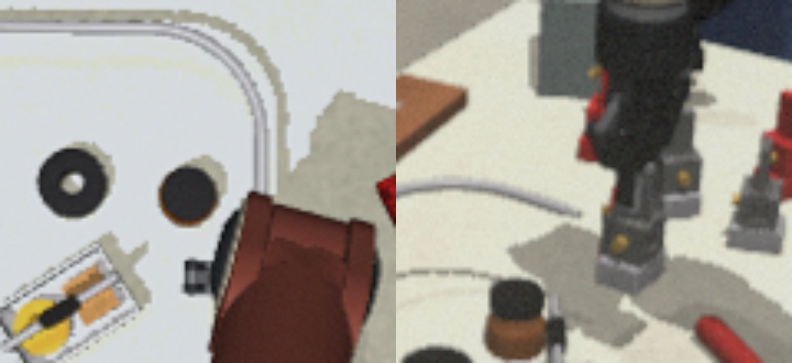

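The carriage hangs upright in the grip just ahead of the nose, and the jar hasn't moved. Threading now.

Run:
```python
from mv import *
if thread(-.036): 
    release();shot("2");changed("2")
    t,s=cv2.imread("pics/top2.png")[130:260,180:330],cv2.imread("pics/side2.png")[140:270,140:290]
    cv2.imwrite("pics/v2.png",np.clip(np.hstack([cv2.resize(i,None,fx=2.6,fy=2.6) for i in(t,s)])*1.4,0,255).astype('u1'))
```

```text
slid, max df 2.668743021090591 0.1069319796499903 13.475
free [-1.  -0.1 -1.1] 14.725
1 365; 2 0; 3 0; 4 486; caddy 787; jar 0;
```

```bash
ls pics | tail -3
```

```text
v2.png
za.png
zb.png
```

View pics/v2.png

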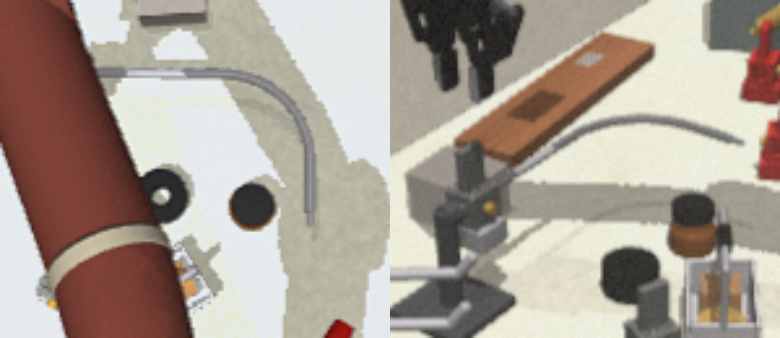

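Carriage 1 hangs upright by the post. Caddy and carriage 4 only read as changed because the arm covers them. On to carriages 2 and 3.

```bash
cat >> mv.py <<'E'
def do(k,slot):
    grasp(k)
    if not .07<arm.read_opening()<.16: print('BAD GRASP');return False
    pretip()
    if not thread(slot): return False
    release();return True
E
python3 - <<'E'
from mv import *
if do(2,-.078):
    shot("3");changed("3")
    t,s=cv2.imread("pics/top3.png")[130:260,180:330],cv2.imread("pics/side3.png")[140:270,140:290]
    cv2.imwrite("pics/v3.png",np.clip(np.hstack([cv2.resize(i,None,fx=2.6,fy=2.6) for i in(t,s)])*1.4,0,255).astype('u1'))
E
```

```text
opening 0.10578634644260963 pad 78.3271586894989 [0.  1.2 4.6]
lifted 0.10803857138210783 [ 0.   1.2 -2.2] 18.9333
pretip [-0.3 -0.2 -1.2] 0.10281912058588923 20.7667
slid, max df 2.129127446266311 0.10261428569307941 27.5417
free [ 0.2 -0.8 -0.7] 28.7917
1 362; 2 367; 3 0; 4 8; caddy 808; jar 90;
```

Run:
```python
from mv import *
if do(3,-.120):
    # move clear to look
    arm.movep([.45,-.30,.34],quat(-np.pi/2));shot("4");changed("4")
    t,s=cv2.imread("pics/top4.png")[130:270,80:330],cv2.imread("pics/side4.png")[140:280,140:290]
    cv2.imwrite("pics/v4.png",np.clip(np.hstack([cv2.resize(i,None,fx=2,fy=2) for i in(t,s)])*1.4,0,255).astype('u1'))
```

```text
opening 0.10477160016083992 pad 78.19023728370667 [-0.5  0.9  4.4]
lifted 0.10377308545149362 [ 0.2  0.1 -3. ] 32.9417
pretip [ 0.5  0.6 -1. ] 0.1072731389373663 34.6167
slid, max df 2.8971154980305016 0.10370207533155275 40.925
free [-0.1  0.5  0.1] 42.175
1 336; 2 350; 3 572; 4 0; caddy 0; jar 0;
```

View pics/v4.png

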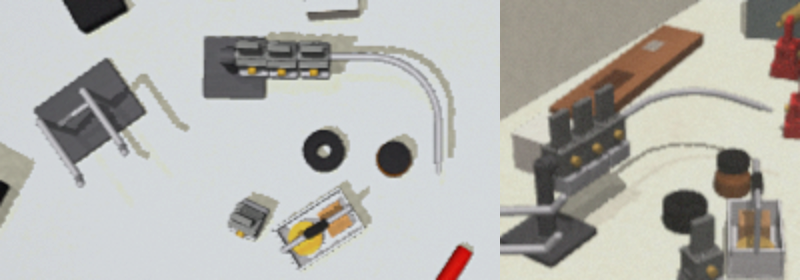

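Three carriages hang neatly, and carriage 4, the caddy and the jar haven't moved. Next is carriage 4, then I'll re-measure the caddy.

Run:
```python
from mv import *
if do(4,-.162):
    arm.movep([.45,-.30,.34],quat(-np.pi/2));shot("5");changed("5")
    t,s=cv2.imread("pics/top5.png"),cv2.imread("pics/side5.png")
    A=cv2.resize(t[215:271,205:271],None,fx=6,fy=6,interpolation=cv2.INTER_NEAREST);B=cv2.resize(s[215:285,240:295],None,fx=4.8,fy=4.8,interpolation=cv2.INTER_NEAREST)
    C=cv2.resize(t[135:191,180:320],(500,200));D=cv2.resize(s[160:230,140:230],(257,200))
    r1=np.hstack([A,B]);r2=np.hstack([C,D]);w=max(r1.shape[1],r2.shape[1]);f=lambda r:cv2.copyMakeBorder(r,0,0,0,w-r.shape[1],0)
    o=np.clip(np.vstack([f(r1),f(r2)])*1.4,0,255).astype('u1');print(r1.shape,A.shape,o.shape);cv2.imwrite("pics/v5.png",o)
```

```text
opening 0.10762782408233182 pad 78.89184594154358 [-0.  -0.3  5.4]
lifted 0.10780576373921241 [-0.1 -0.4 -2.1] 47.825
pretip [ 0.4 -0.7 -2.2] 0.1052661485725882 49.6167
slid, max df 1.7648692220589681 0.10463856645039805 55.4583
free [-0.5 -0.3  0.1] 56.7083
1 333; 2 394; 3 497; 4 387; caddy 0; jar 0; 
(336, 660, 3) (336, 396, 3) (536, 757, 3)
```

View pics/v5.png

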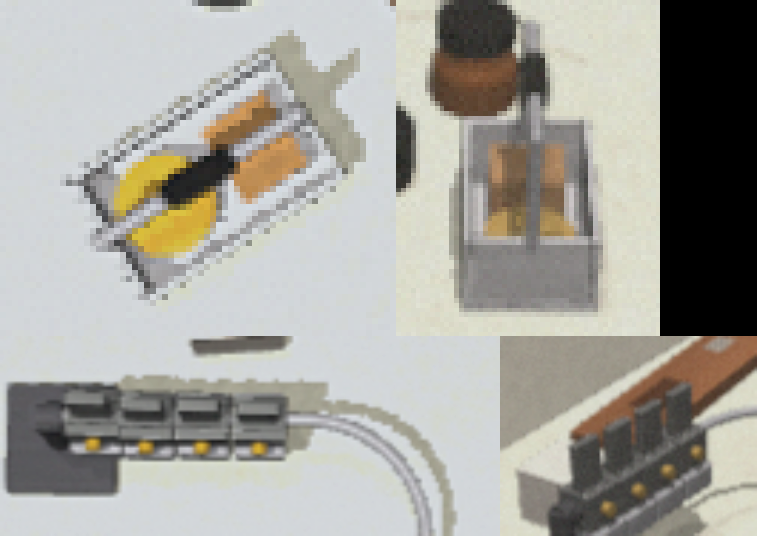

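All four carriages hang on the straight length. In the crop the caddy bar runs from (97,238) to (305,112), with the grip at its middle. Next: grasp it and bring it in front of the hook.

```bash
cat >> mv.py <<'E'
HO=np.array([.6138,.3823]);HY=np.radians(34.8)
hw=lambda x:HO+x*np.array([np.cos(HY),np.sin(HY)])
E
python3 - <<'E'
from mv import *
e=np.array([(97,238),(305,112)])/6+[205,215]-.5
W=plane("top",e,.105);c=W.mean(0);g=plane("top",np.array([198,177])/6+[205,215]-.5,.105)[0]
d=W[1]-W[0];b=np.arctan2(d[1],d[0]);print('len',np.linalg.norm(d),c,g,np.degrees(b),'side px of grip',proj("side",[*g,.105]))
c=(c+g)/2
for s in(1,-1):
    ph=b+s*np.pi/2;ph0=HY+(0 if abs(np.cos(HY-ph)-1)<1 else np.pi)
    print(s,np.degrees(ph),[None if q is None else np.round(q[6],2) for q in(arm.ik([*c,.159],quat(ph)),arm.ik([*c,.26],quat(ph)),arm.ik([*hw(-.19),.252],quat(ph0)),arm.ik([*hw(-.05),.252],quat(ph0)),arm.ik([*hw(-.05),.34],quat(ph0)))])
E
```

```text
len 0.10777717390945268 [0.4479638  0.05927497] [0.44706889 0.06070878] -60.38156195470337 side px of grip [[267.35190153 231.16831794]]
1 29.618438045296628 [np.float64(-0.45), np.float64(-0.26), np.float64(-0.68), np.float64(-0.5), np.float64(-0.55)]
-1 -150.3815619547034 [np.float64(-2.81), np.float64(-2.82), np.float64(-2.74), np.float64(-2.78), np.float64(-2.84)]
```

Run:
```python
from mv import *
c=np.array([.4475,.0600]);o=quat(np.radians(29.6));oh=quat(HY)
arm.move_gripper(.6,100);arm.movep([*c,.26],o);arm.line_to([*c,.159],.15);arm.move_gripper(0,100)
print('op',arm.read_opening(),rest_force());arm.line_to([*c,.256],.12);print(arm.read_opening(),rest_force())
arm.line_to([*hw(-.19),.256],.15,oh);arm.pause(.3);print(arm.read_opening(),rest_force(),arm.read_time())
shot("6")
t,s=cv2.imread("pics/top6.png")[150:270,80:260],cv2.imread("pics/side6.png")[180:330,90:290]
cv2.imwrite("pics/v6.png",np.clip(np.hstack([cv2.resize(i,(400,300)) for i in(t,s)])*1.4,0,255).astype('u1'))
```

```text
op 0.14693681776838433 [-1.3 -1.4  5.1]
0.14209678570967052 [-0.7 -0.7 -3.7]
0.13835052059933212 [ 0.1 -0.7 -3.5] 64.05
```

View pics/v6.png

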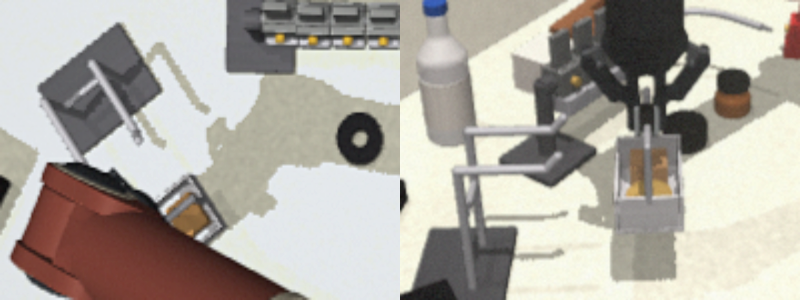

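The caddy is held level in front of the prongs. Moving in and lowering with force monitoring.

Run:
```python
from mv import *
f0=np.array(arm.read_ft_force())
for x in(-.15,-.11,-.08,-.05):
    arm.line_to([*hw(x),.254],.07);f=np.array(arm.read_ft_force());print(x,np.round(f-f0,1))
    if np.linalg.norm(f-f0)>6: raise SystemExit('contact')
arm.pause(.3);f0=np.mean([arm.read_ft_force() for _ in range(3)],0)
arm.line_to([*hw(-.05),.233],.05)
for z in np.arange(.232,.2235,-.001):
    arm.line_to([*hw(-.05),z],.02);arm.pause(.15);f=arm.read_ft_force();print(round(z,3),np.round(np.array(f)-f0,1))
    if f[2]-f0[2]>3.0: break
shot("7")
t,s=cv2.imread("pics/top7.png")[120:250,80:260],cv2.imread("pics/side7.png")[180:330,90:290]
cv2.imwrite("pics/v7.png",np.clip(np.hstack([cv2.resize(i,(400,300)) for i in(t,s)])*1.4,0,255).astype('u1'));print(arm.read_time())
```

```text
-0.15 [-0.9 -0.7 -0.9]
-0.11 [-0.5  0.5 -1.1]
-0.08 [-0.1 -0.  -0.5]
-0.05 [-0.6 -0.6 -0.3]
0.232 [-1.  -1.2  0.6]
0.231 [-1.3 -1.5  0.3]
0.23 [-0.5 -0.9  0.5]
0.229 [-0.4 -0.2  0.9]
0.228 [-0.7 -0.7  3. ]
69.7167
```

View pics/v7.png

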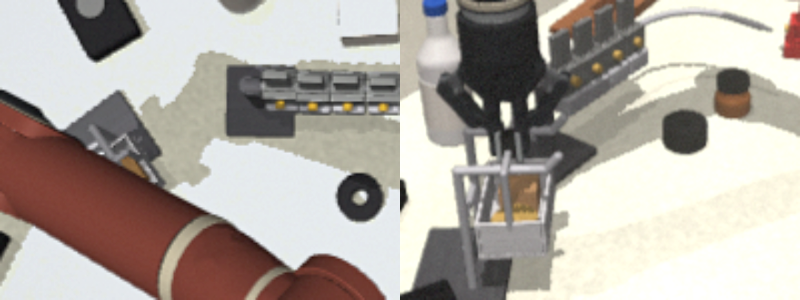

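Contact came at bar height 0.174, as expected, with the bar across both prongs. Releasing and retreating.

Run:
```python
from mv import *
arm.move_gripper(.5);p=[*hw(-.05)];arm.pause(.5)
arm.line_to([*p,.34],.1);print(rest_force());arm.movep([.45,-.30,.36],quat(-np.pi/2));arm.pause(3);shot("8");arm.pause(1.5);shot("9")
a,b=[cv2.imread(f"pics/side{k}.png")[180:330,90:290] for k in(8,9)]
print('moving px',(cv2.absdiff(a,b).max(2)>40).sum(),arm.read_time());changed("9")
t=cv2.imread("pics/top9.png")[130:265,80:320]
cv2.imwrite("pics/v9.png",np.clip(np.hstack([cv2.resize(t,(480,270)),cv2.resize(b[:135,:160],(320,270))])*1.4,0,255).astype('u1'))
```

```text
[ 0.1 -0.5 -1. ]
moving px 0 78.95
1 331; 2 388; 3 448; 4 392; caddy 557; jar 3;
```

View pics/v9.png

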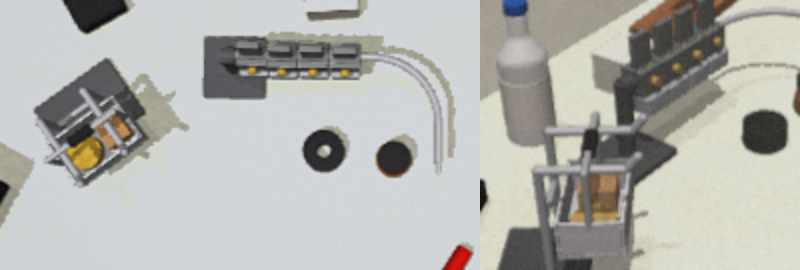

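The four carriages hang on the straight length, the caddy hangs level and still on both prongs, and the jar is upright. Handing in.

```bash
python3 -c "
from station import ticket
print(ticket.finish_job())"
```

```text
the job is handed in; nothing more can be done
None
```

All four carriages hang on the straight length by the post, the caddy hangs level and still on both prongs, the jar is upright, and the job was handed in at about 79 s of the 210 s allowed.

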